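# Stack the tiered lunch box beside the microwave

## Robot

A 6-joint arm with a two-finger parallel gripper is mounted at the origin on the work surface. World frame = base frame: x ahead of the robot, y to its left, z up, the work surface at z = 0. Lengths are in m, angles in degrees, forces in N, time in s.
With the tool pointing down it reaches from about 0.375 to 0.9 m from the base axis. Payload 3.1 kg.
Tool frame: the origin (TCP) lies on the centre line of the jaws, within the pads' length; the fingertips stand 22 mm ahead of it and the grasp point (between the pads) lies 3 mm ahead of it; y points along the fingers, z is the direction in which the jaws open and shut, and the axes are right-handed (so a half turn about y gives the same grasp; the last joint's range is limited). The gripper opens to 87 mm and grips with 3 to 60 N. Pads are 19 mm wide; open, the fingers measure 117 mm over their backs; the gripper's body (75 mm by 190 mm) begins 51 mm behind the grasp point.
Start: joints at [-78.18, 30.224, 82.088, -0, 67.689, -10.227], TCP at [0.235, -0.579, 0.245] pointing down, gripper open.
Joint ranges: [-176.69, 176.69], [-43.24, 126.21], [12.49, 139.97], [-82, 262], [0, 151.66], [-163.58, 163.58]. Speed limits (degrees/s): [159.86, 159.86, 180, 180, 180, 180].

## Interface

Orientations are given as a 3x3 rotation matrix whose columns are the frame's x, y, z axes.
In Python, from rig import bot gives the robot as it stands.
- The arm moves only by the tool jog_arm, never from a script. Its argument "motion" is one flat list of numbers, 6 for each row, row after row: the shift along the tool's x, y, z in mm, then the turn, a rotation vector about the tool's x, y, z in degrees. A call has 1 to 20 rows; each row is the pose to reach, as a shift and turn from the pose commanded when the call began, along the tool's axes at that moment; what a row does not reach only later rows make up. A row lasts 1/8 s, in which the tool goes at most 62.5 mm and 10.7 degrees, less where a joint would pass 70% of its speed; a pose out of reach is approached as far as the arm can. A call with a gripper value outside its range is refused whole. "gripper" is the opening, from 0 (shut) to 1 (fully open), set as the call begins (left out, the last holds). The fingers move at their own pace and stop on an object; the grip force is fixed at half the most. Time passes only in rows, so rows that repeat a pose let the fingers close. It gives the time, the measured TCP pose, the force and the opening at its end, in the units of the state.
- bot.read_state(): the state, without advancing time (a new reading comes with each control period).
- bot.capture(name): name is "side" or "top"; returns (picture, depth): 384x512x3 uint8, red, green, blue; 384x512 float32, m along the optical axis (not along the pixel's ray), 0 where there is no reading.
- bot.get_calibration(name): a dict with "mtx" (3x3 intrinsics, pixels), "pose" (4x4, takes a point from camera to world coordinates). Camera axes: x right, y up, looking along -z (the intrinsics and any distortion apply to the point x, -y, -z); pixel columns grow to the right and rows downward; lengths in m; the calibration is good to about 2 mm. A picture is of the moment at which its call begins. get_calibration takes no time and is no camera call.
- bot.hand_in(): hands the job in, once; it reports no verdict.
The state is a dict: "time_s": time; "joint_positions": joint angles; "qvel": joint speeds; "tau": joint torques, N m; "position": TCP position; "tcp_rot": TCP orientation; "force": force on the tool from outside, world axes, zero at the start; "moment": the same for the moment, N m; "opening": opening from 0.0 (shut) to 1.0 (fully open).
Only numpy, scipy, OpenCV 4.12 (cv2) and the standard library are available. Lean on these libraries where they do the work, as an engineer would, in place of code of your own. Each camera call takes 0.05 s, during which the arm holds its last target.

## Task

Put the lunch box together on its wooden stand, in this order: first the deep tier on the stand, then the shallow divided tier on it, then the lid on top, each lined up with the one below and fully seated, and last lay the cutlery case in the groove of the lid. Leave the amber jar, the steel shaker and the blue cup standing where they are.

Things in the scene. Friction and masses are not known exactly. Their poses are not given: they have to be found in the camera images.
- stand: Flat wooden stand, fixed to the counter: 84 (x) x 174 (y) mm, 16 mm high, with a recess 50 x 140 mm, 8 mm deep, in its top. A tier's feet drop into the recess with 2.5 mm play each way, till its box rests on the rim; the feet's taper forgives about 6 mm on the way in (the same at every level of the stack). Origin: centre of its underside. y is its long direction, z up; half-turn symmetric.
- deep_tier: Open white plastic box, undivided, 60 (x) x 150 (y) x 50 (z) mm, walls 5 mm, opening 50 x 140 mm. The lowest 6 mm are four tapered feet set in from the edges; straight sides from 6 to 50 mm. Seated on the stand its origin is 10 mm above the stand's. 120 to 220 g. Origin: centre of its underside, at the foot tips. y long direction, z up; either way round is right. Grip across the 60 mm.
- shallow_tier: Open white plastic box, 60 (x) x 150 (y) x 34 (z) mm, with one low partition across it near the middle, walls 5 mm, opening 50 x 140 mm. The lowest 6 mm are tapered feet; straight sides from 6 to 34 mm. Seated, its origin is 44 mm above the deep tier's. 90 to 165 g. Origin: centre of its underside, at the foot tips. y long direction, z up; either way round is right. Grip across the 60 mm.
- lid: Flat white plastic lid, 60 (x) x 150 (y) x 17 (z) mm: 6 mm tapered feet, then a slab with straight sides from 6 to 17 mm. Groove along its top: 28 (x) x 140 (y) mm, 5 mm deep, ends closed, floor 12 mm above the origin. Seated, its origin is 28 mm above the shallow tier's. 75 to 135 g. Origin: centre of its underside, at the foot tips. y long direction, z up; half-turn symmetric.
- case: Cutlery case: slim dark wooden bar 18 (x) x 122 (y) x 22 (z) mm with a thin metal band round it. Lying in the lid's groove its origin is 12 mm above the lid's origin and it stands 17 mm proud of the lid. About 40 to 70 g. Origin: centre of its underside. y is the long direction, z up. Either way round is right.
- jar: Bystander: small amber glass jar with a steel cap, 54 mm across, 65 mm high, loose. Origin: centre of its underside.
- shaker: Bystander: steel shaker, 42 mm across, 67 mm high, narrowing to the top, loose. Origin: centre of its underside.
- cup: Bystander: blue ceramic cup without a handle, 68 mm across, 70 mm high, loose. Origin: centre of its underside.
There are look-alikes about, which are no part of the job. Leave any yellow look-alike of the lid alone.

How it is judged:
By the outcome, as a careful person would: the job done as asked, in the order asked, and still so for the second after the job is handed in, with the robot touching nothing.
It also fails if it takes over 109 s, if anything falls off the work surface, if the arm or the gripper's body presses on something with over 40 N, if the wrist force passes 120 N, or if a joint passes its speed limit or range.

## Working session

There is one attempt and no reset: what is moved stays moved. The work goes in short steps, Python scripts to look and compute and a tool call to move; the robot and the scene stay as the last step left them, time stands still between calls to the robot, and variables do not carry over. Pictures are saved under pics/ and viewed, and the job is handed in when it is done.

Besides the shell and the picture viewer there is one more tool, called after "Emit:" as name(argument=value, ...), one argument or row to a line, values as JSON. jog_arm: Moves the arm, as the interface text tells. Its arguments: {"type":"object","properties":{"motion":{"type":"array","items":{"type":"number"}},"gripper":{"type":"number"}},"required":["motion"]}

```bash
ls; mkdir -p pics
cat > h.py <<'E'
import numpy as np, cv2
from rig import bot
def cap(name,fn):
    im,d=bot.capture(name)
    cv2.imwrite(f'pics/{fn}.png',cv2.cvtColor(im,cv2.COLOR_RGB2BGR)); np.save(f'pics/{fn}.npy',d)
    return im,d
def pts(name,d):
    c=bot.get_calibration(name);K=c['mtx'];P=c['pose']
    v,u=np.mgrid[0:d.shape[0],0:d.shape[1]].astype(float)
    x=(u-K[0,2])/K[0,0]*d; y=(v-K[1,2])/K[1,1]*d
    p=np.stack([x,-y,-d,np.ones_like(d)],-1)@P.T
    p=p[...,:3]; p[d==0]=np.nan
    return p
E
python3 - <<'E'
from h import *
np.set_printoptions(precision=4,suppress=True)
for n in('top','side'):
    im,d=cap(n,n+'0');print(bot.get_calibration(n), {k:v for k,v in bot.get_calibration(n).items()}.keys())
print(bot.read_state())
E
```

```text
pics
{'mtx': array([[423.8569,   0.    , 262.4946],
       [  0.    , 423.8569, 194.0825],
       [  0.    ,   0.    ,   1.    ]]), 'pose': array([[-0.0016,  0.9953, -0.097 ,  0.346 ],
       [-0.9999, -0.0025, -0.0098,  0.1061],
       [-0.01  ,  0.097 ,  0.9952,  1.3193],
       [ 0.    ,  0.    ,  0.    ,  1.    ]])} dict_keys(['mtx', 'pose'])
{'mtx': array([[446.5898,   0.    , 258.2194],
       [  0.    , 446.5898, 192.3581],
       [  0.    ,   0.    ,   1.    ]]), 'pose': array([[-0.9416,  0.1605, -0.2961,  0.1272],
       [-0.3367, -0.4311,  0.8371,  1.1428],
       [ 0.0067,  0.8879,  0.46  ,  0.6183],
       [ 0.    ,  0.    ,  0.    ,  1.    ]])} dict_keys(['mtx', 'pose'])
{'time_s': 0.1, 'joint_positions': array([-78.1783,  30.2741,  82.1477,  -0.0008,  67.6903, -10.227 ]), 'qvel': array([ 0.0451, -0.101 , -0.1352,  0.0621, -0.0109,  0.0525]), 'tau': array([ -0.0003, -44.0984, -17.7151,   0.0634,   0.0534,  -0.    ]), 'position': array([ 0.2345, -0.5787,  0.2437]), 'tcp_rot': array([[-0.9269, -0.0004,  0.3754],
       [-0.3754,  0.0019, -0.9269],
       [-0.0003, -1.    , -0.0019]]), 'force': array([ 0.2613,  0.0566, -0.0112]), 'moment': array([-0.0018, -0.0264, -0.0577]), 'opening': 1.0032538581852013}
```

View pics/top0.png

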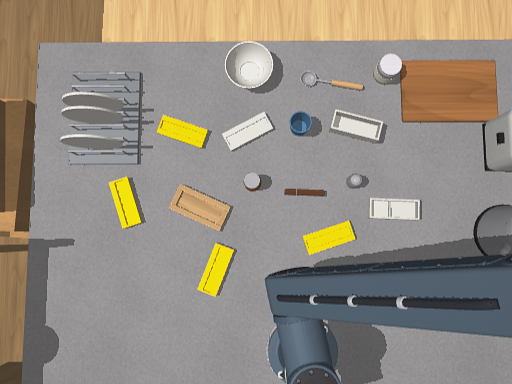

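View pics/side0.png

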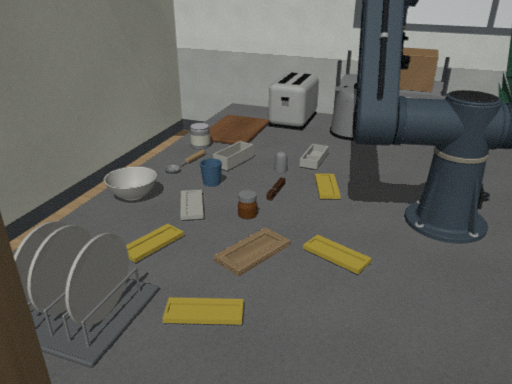

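```bash
python3 - <<'E'
import cv2
im=cv2.imread('pics/top0.png')
c=im[95:260,150:440]; cv2.imwrite('pics/crop0.png',cv2.resize(c,None,fx=2.7,fy=2.7,interpolation=cv2.INTER_CUBIC))
E
python3 - <<'E'
from h import *
d=np.load('pics/top0.npy');p=pts('top',d)
for n,(u,v) in dict(stand=(200,207),rim=(180,198),lid=(248,131),deep=(357,124),shal=(380,209),case=(300,192),tab=(280,260),jar=(252,180),shaker=(355,180),cup=(300,123)).items(): print(n,p[v,u].round(4))
E
```

```text
stand [0.4339 0.3127 0.0106]
rim [0.4621 0.3756 0.0089]
lid [0.6732 0.1643 0.0111]
deep [ 0.6943 -0.1786  0.0108]
shal [ 0.4261 -0.2419  0.0154]
case [0.4784 0.0037 0.0235]
tab [0.2707 0.0656 0.0028]
jar [0.5104 0.1497 0.0664]
shaker [ 0.5094 -0.1565  0.067 ]
cup [6.996e-01 1.000e-04 5.800e-03]
```

View pics/crop0.png

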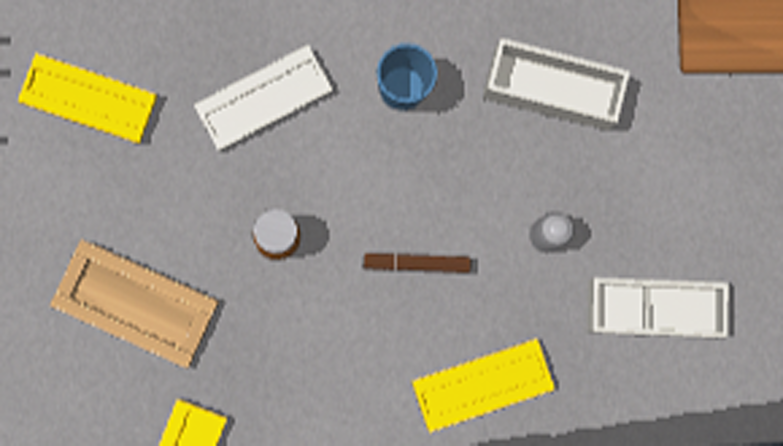

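```bash
cat > meas.py <<'E'
from h import *
def rect(p,m,roi,z0,z1,h):
    # pixels in roi with height range -> rays onto plane z=h -> minAreaRect
    c0,r0,c1,r1=roi
    s=np.zeros(m.shape,bool); s[r0:r1,c0:c1]=True
    s&=m&(p[...,2]>z0)&(p[...,2]<z1)
    s=s.astype(np.uint8)
    n,l,st,_=cv2.connectedComponentsWithStats(s)
    k=1+np.argmax(st[1:,4]); s=l==k
    return s
def ray(name,uv,h):
    c=bot.get_calibration(name);K=c['mtx'];P=c['pose']
    uv=np.asarray(uv,float)
    dd=np.stack([(uv[:,0]-K[0,2])/K[0,0],-(uv[:,1]-K[1,2])/K[1,1],-np.ones(len(uv))],-1)@P[:3,:3].T
    o=P[:3,3]; t=(h-o[2])/dd[:,2]
    return o+dd*t[:,None]
def fit(name,s,h):
    v,u=np.nonzero(s); q=ray(name,np.stack([u,v],-1),h)[:,:2]
    (c,(w,hh),a)=cv2.minAreaRect((q*1000).astype(np.float32))
    # long axis direction
    if w>=hh: ang=a
    else: ang=a+90
    ang=(ang+90)%180-90
    return np.array(c).round(1),round(min(w,hh),1),round(max(w,hh),1),round(ang,2),len(v)
E
python3 - <<'E'
from meas import *
im=cv2.imread('pics/top0.png');d=np.load('pics/top0.npy');p=pts('top',d)
hsv=cv2.cvtColor(im,cv2.COLOR_BGR2HSV)
H,S,V=[hsv[...,i].astype(int) for i in range(3)]
white=(S<40)&(V>170)
wood=(H>5)&(H<22)&(S>70)
for n,m,roi,z0,z1,h in [('lid',white,(215,105,280,155),.0,.03,.017),('deepall',white,(325,100,390,150),0,.07,.05),('deep',S<60,(325,100,390,150),.038,.07,.05),
  ('shal',S<60,(365,190,425,225),.026,.05,.034),('shalall',white,(365,190,425,225),-.01,.05,.034),('stand',wood,(160,175,240,240),-.01,.03,.016),('case',wood,(280,184,330,200),.0,.04,.022)]:
    s=rect(p,m,roi,z0,z1,h); print(n,*fit('top',s,h))
im,d=cap('top','t1');
E
```

```text
lid [673.7 168.3] 62.6 151.2 -62.1 895
deepall [ 683.5 -168.3] 62.9 150.4 74.89 731
deep [ 679.9 -167.1] 64.4 150.6 74.78 347
shal [ 425.2 -279. ] 60.2 151.1 87.87 277
shalall [ 427.2 -280.5] 63.0 148.3 87.59 910
stand [433.9 313.9] 84.0 174.2 65.54 1524
case [478.2 -27. ] 16.7 80.4 87.23 148
```

Run:
```python
from meas import *
im=cv2.imread('pics/top0.png');d=np.load('pics/top0.npy');p=pts('top',d)
hsv=cv2.cvtColor(im,cv2.COLOR_BGR2HSV)
H,S,V=[hsv[...,i].astype(int) for i in range(3)]
wood=(H>3)&(H<22)&(S>50)
s=rect(p,cv2.morphologyEx(wood.astype(np.uint8),cv2.MORPH_CLOSE,np.ones((3,5)))>0,(275,184,335,200),.005,.04,.022);print(fit('top',s,.022))
for n,m,(c0,r0,c1,r1),h in [('jar',S<300,(240,168,268,195),.065),('shaker',S<300,(345,170,370,192),.067),('cup',S<300,(285,108,316,138),.07)]:
    z=p[r0:r1,c0:c1]; k=z[...,2]>h-.01; print(n,z[k].mean(0))
# side
im=cv2.imread('pics/side0.png');d=np.load('pics/side0.npy');p=pts('side',d)
hsv=cv2.cvtColor(im,cv2.COLOR_BGR2HSV)
H,S,V=[hsv[...,i].astype(int) for i in range(3)]
wood=(H>3)&(H<22)&(S>60); white=(S<60)&(V>110)
for n,m,roi,z0,z1,h in [('lid',white,(175,185,210,225),.012,.03,.017),('deep',white,(205,135,262,175),.043,.07,.05),
  ('shal',white,(295,140,335,172),.028,.05,.034),('stand',wood,(205,220,300,280),.010,.03,.016),('case',wood,(262,172,292,202),.017,.04,.022)]:
    s=rect(p,m,roi,z0,z1,h); print(n,*fit('side',s,h))
```

```text
(array([478.9,  -8.6]), 16.8, 117.2, 87.64, 216)
jar [0.50903367 0.15103158 0.0653021 ]
shaker [ 0.51125434 -0.16037269  0.06353647]
cup [0.68864839 0.00267016 0.06815294]
lid [667.2 173.7] 58.3 161.5 -61.6 404
deep [ 678.7 -157.9] 63.6 163.9 75.89 128
shal [ 423.6 -267.5] 60.7 164.5 88.36 100
stand [429.7 321.5] 91.2 179.1 65.33 1008
case [474.2  -1.3] 18.7 120.5 87.59 109
```

```bash
cat > go.py <<'E'
import numpy as np,sys
from rig import bot
from scipy.spatial.transform import Rotation as R
s=bot.read_state(); T=s['tcp_rot'];p=s['position']*1000
def jaw(): return np.degrees(np.arctan2(T[1,2],T[0,2]))
x,y,z,j=map(float,sys.argv[1:5])
d=(j-jaw()+90)%180-90
J=np.radians(jaw()+d)
zz=np.array([np.cos(J),np.sin(J),0]);yy=np.array([0,0,-1.]);xx=np.cross(yy,zz)
G=np.stack([xx,yy,zz],1)
print('t',s['time_s'],'p',p.round(1),'jaw',jaw().round(2),'F',s['force'].round(1),'op',round(s['opening']*87,1))
print('shift',(T.T@(np.array([x,y,z])-p)).round(1),'turn',np.degrees(R.from_matrix(T.T@G).as_rotvec()).round(2))
E
python3 go.py 681.5 -167 150 -15.2
```

```text
t 0.15 p [ 234.5 -578.8  243.8] jaw -67.95 F [ 0.6 -0.2  0.7] op 86.9
shift [-568.8   94.3 -213.7] turn [  0.08 -52.75  -0.06]
```

Run:
```python
from h import *
p=pts('top',np.load('pics/top0.npy'))
for roi in [(470,195,512,265),(484,105,512,175)]:
    c0,r0,c1,r1=roi; q=p[r0:r1,c0:c1].reshape(-1,3); q=q[(q[:,2]>.03)&(np.isfinite(q[:,2]))]; print(q.min(0),q.max(0),len(q))
p=pts('side',np.load('pics/side0.npy'))
q=p[80:138,325:356].reshape(-1,3);q=q[q[:,2]>.02];print(np.percentile(q,[1,50,99],axis=0))
```

```text
[ 0.28668238 -0.61060355  0.03013478] [ 0.43346839 -0.17165502  0.79189469] 1728
[ 0.53963578 -0.62839507  0.03001249] [ 0.69480672 -0.545926    0.17192237] 1401
[[ 0.25207878 -1.13615322  0.02289619]
 [ 0.3799598  -0.55344191  0.09977468]
 [ 0.49421655  0.09288943  0.28966942]]
```

Emit:
jog_arm(
  motion=[-10,-10,-25,0,0,0,-28,-20,-69,0,0,0,-48,-30,-117,0,0,0,-68,-30,-167,0,0,0,-90,-30,-221,0,-3,0,-130,-20,-221,0,-8,0,-175,-10,-220,0,-13,0,-220,0,-219,0,-18,0,-265,10,-219,0,-23,0,-310,20,-218,0,-28,0,-355,30,-218,0,-33,0,-400,40,-217,0,-38,0,-445,50,-216,0,-43,0,-490,65,-216,0,-48,0,-530,80,-215,0,-51,0,-555,90,-214,0,-52.7,0,-569,94,-214,0,-52.7,0,-569,94,-214,0,-52.7,0],
)

```text
time_s: 2.4
position: [0.6817, -0.1669, 0.15]
tcp_rot: [[-0.263, -0.001, 0.965], [-0.965, 0.0, -0.263], [0.0, -1.0, -0.001]]
force: [-0.3, -0.0, 0.5]
opening: 1.001
```

```bash
python3 go.py 681.5 -167 38 -15.2
```

```text
t 2.4 p [ 681.7 -166.9  150. ] jaw -15.23 F [-0.3 -0.   0.5] op 87.1
shift [ 1.00e-01  1.12e+02 -1.00e-01] turn [ 0.06 -0.03  0.  ]
```

Emit:
jog_arm(
  motion=[0,20,0,0,0,0,0,50,0,0,0,0,0,80,0,0,0,0,0,100,0,0,0,0,0,112,0,0,0,0,0,112,0,0,0,0],
)

```text
time_s: 3.15
position: [0.6811, -0.1674, 0.0377]
tcp_rot: [[-0.263, -0.001, 0.965], [-0.965, 0.001, -0.263], [-0.0, -1.0, -0.002]]
force: [-0.7, 0.2, 0.8]
opening: 1.001
```

Emit:
jog_arm(
  motion=[0,0,0,0,0,0,0,0,0,0,0,0,0,0,0,0,0,0,0,0,0,0,0,0,0,0,0,0,0,0,0,0,0,0,0,0],
  gripper=0.3,
)

```text
time_s: 3.9
position: [0.682, -0.1674, 0.0392]
tcp_rot: [[-0.263, 0.001, 0.965], [-0.965, -0.0, -0.263], [0.0, -1.0, 0.001]]
force: [-0.6, -0.7, 4.7]
opening: 0.684
```

```bash
python3 go.py 681.5 -167 38 -15.2
```

```text
t 3.9 p [ 682.  -167.4   39.2] jaw -15.25 F [-0.6 -0.7  4.7] op 59.5
shift [-0.3  1.2 -0.6] turn [-0.05 -0.05  0.  ]
```

Emit:
jog_arm(
  motion=[0,-10,0,0,0,0,0,-35,0,0,0,0,0,-70,0,0,0,0,0,-105,0,0,0,0,0,-130,0,0,0,0,0,-140,0,0,0,0,0,-140,0,0,0,0],
)

```text
time_s: 4.78
position: [0.6816, -0.1673, 0.1788]
tcp_rot: [[-0.263, 0.0, 0.965], [-0.965, -0.0, -0.263], [0.0, -1.0, 0.0]]
force: [-0.7, -0.7, -2.0]
opening: 0.69
```

```bash
python3 go.py 434 314 178 -24.5; python3 -c "
from h import *
a,_=cap('top','t2');b,_=cap('side','s2')
cv2.imwrite('pics/c2.png',cv2.cvtColor(np.hstack([cv2.resize(a[60:240,250:450],None,fx=2,fy=2),cv2.resize(b[40:220,150:350],None,fx=2,fy=2)]),cv2.COLOR_RGB2BGR))"
```

```text
t 4.775 p [ 681.6 -167.3  178.8] jaw -15.26 F [-0.7 -0.7 -2. ] op 60.0
shift [-399.2    0.6 -365.6] turn [-0.02  9.24  0.  ]
```

View pics/c2.png

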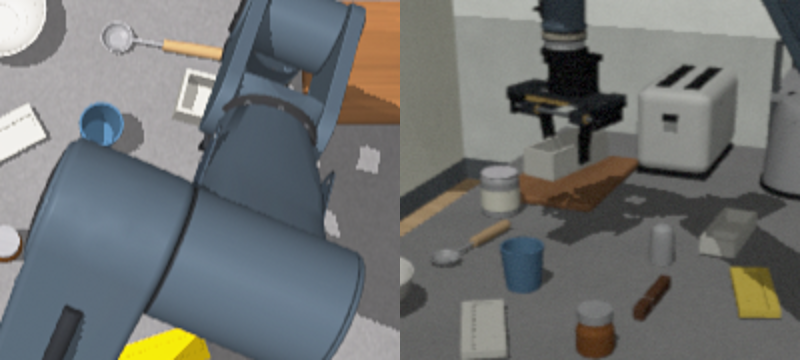

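```bash
cat > held.py <<'E'
from h import *
import sys
# extent of held white box along its long axis (tool x) relative to TCP from top depth
def held(fn,view,ztop,jawdeg,pos,lo=.012,hi=.008):
    d=np.load(f'pics/{fn}.npy');im=cv2.imread(f'pics/{fn}.png');p=pts(view,d)
    hsv=cv2.cvtColor(im,cv2.COLOR_BGR2HSV).astype(int)
    m=(hsv[...,1]<45)&(hsv[...,2]>120)&(p[...,2]>ztop-lo)&(p[...,2]<ztop+hi)
    J=np.radians(jawdeg); L=np.array([-np.sin(J),np.cos(J)]);W=np.array([np.cos(J),np.sin(J)])
    q=(p[...,:2]*1000-pos); a=q@L; b=q@W
    m&=(abs(a)<110)&(abs(b)<45)
    print(view,m.sum(),'long',np.percentile(a[m],[0,2,50,98,100]).round(1),'wide',np.percentile(b[m],[0,2,50,98,100]).round(1))
E
python3 - <<'E'
from held import *
held('t2','top',.190,-15.26,[681.6,-167.3]); held('s2','side',.190,-15.26,[681.6,-167.3])
E
```

```text
top 121 long [33.2 35.5 63.3 74.2 74.5] wide [-31.6 -30.9   1.6  29.   29.8]
side 78 long [12.  12.9 72.5 77.7 78.5] wide [-35.  -32.1  -1.8  28.9  30.4]
```

Emit:
jog_arm(
  motion=[-10,0,-9,0,0,0,-30,0,-27,0,1,0,-60,0,-55,0,2,0,-92,0,-84,0,3,0,-124,0,-113,0,4,0,-156,0,-143,0,5,0,-188,0,-172,0,6,0,-220,0,-201,0,7,0,-252,0,-230,0,8,0,-284,0,-260,0,9,0,-316,0,-289,0,9.2,0,-348,0,-318,0,9.2,0,-375,0,-343,0,9.2,0,-391,0,-357,0,9.2,0,-400,0,-366,0,9.2,0,-400,0,-366,0,9.2,0,-400,0,-366,0,9.2,0],
)

```text
time_s: 7.0
position: [0.434, 0.3143, 0.1784]
tcp_rot: [[-0.414, -0.0, 0.91], [-0.91, -0.0, -0.414], [0.0, -1.0, 0.0]]
force: [0.7, 0.6, -0.9]
opening: 0.687
```

```bash
python3 go.py 434 315 49 -24.5
python3 - <<'E'
from held import *
s=bot.read_state();pos=s['position'][:2]*1000
cap('top','t3');cap('side','s3')
held('t3','top',.190,-24.5,pos); held('s3','side',.190,-24.5,pos)
a=cv2.imread('pics/t3.png');b=cv2.imread('pics/s3.png')
cv2.imwrite('pics/c3.png',np.hstack([cv2.resize(a[120:320,120:320],None,fx=2,fy=2),cv2.resize(b[120:320,150:350],None,fx=2,fy=2)]))
E
```

```text
t 7.0 p [434.  314.3 178.4] jaw -24.48 F [ 0.7  0.6 -0.9] op 59.8
shift [ -0.7 129.4  -0.3] turn [-0.    0.02  0.02]
top 86 long [-76.3 -76.3 -71.4 -20.1 -13.8] wide [-30.  -29.   20.6  29.   29.4]
side 194 long [-7.2  7.4 71.8 75.5 75.8] wide [-32.4 -31.3  -1.3  28.1  30. ]
```

View pics/c3.png

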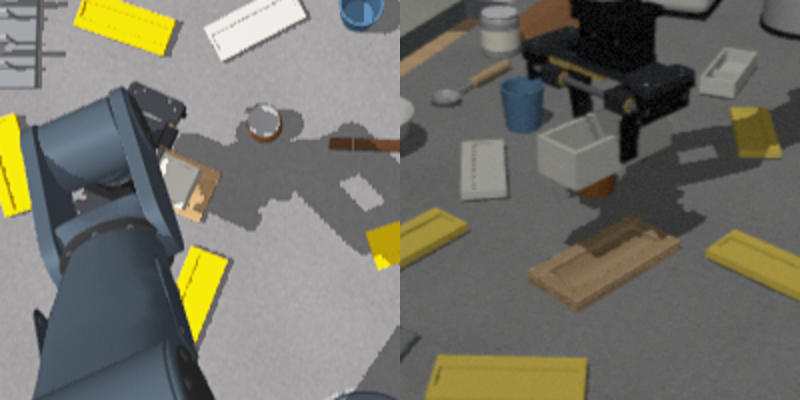

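Emit:
jog_arm(
  motion=[-1,20,0,0,0,0,-1,50,0,0,0,0,-1,80,0,0,0,0,-1,100,0,0,0,0,-1,110,0,0,0,0,-1,115,0,0,0,0,-1,119,0,0,0,0,-1,122,0,0,0,0,-1,125,0,0,0,0,-1,128,0,0,0,0,-1,130,0,0,0,0,-1,130,0,0,0,0],
)

```text
time_s: 8.6
position: [0.4342, 0.3158, 0.0492]
tcp_rot: [[-0.414, 0.0, 0.91], [-0.91, 0.0, -0.414], [-0.0, -1.0, 0.0]]
force: [-1.5, -0.1, 4.6]
opening: 0.684
```

```bash
python3 go.py 434 315 49 -24.5
```

```text
t 8.6 p [434.2 315.8  49.2] jaw -24.45 F [-1.5 -0.1  4.6] op 59.5
shift [0.8 0.2 0.2] turn [-0.01  0.05 -0.01]
```

Emit:
jog_arm(
  motion=[0,1,0,0,0,0,0,1.5,0,0,0,0,0,1.5,0,0,0,0],
)

```text
time_s: 8.98
position: [0.4342, 0.3158, 0.0491]
tcp_rot: [[-0.414, 0.001, 0.91], [-0.91, 0.0, -0.414], [-0.001, -1.0, 0.001]]
force: [-2.4, -0.3, 16.3]
opening: 0.688
```

Emit:
jog_arm(
  motion=[0,0,0,0,0,0,0,0,0,0,0,0,0,0,0,0,0,0,0,-5,0,0,0,0,0,-30,0,0,0,0,0,-70,0,0,0,0,0,-110,0,0,0,0,0,-140,0,0,0,0,0,-150,0,0,0,0],
  gripper=1,
)

```text
time_s: 10.1
position: [0.4351, 0.3162, 0.199]
tcp_rot: [[-0.414, 0.004, 0.91], [-0.91, 0.002, -0.414], [-0.003, -1.0, 0.003]]
force: [0.6, -0.7, -0.4]
opening: 1.002
```

```bash
python3 go.py 426 -279.5 150 -2.1
python3 - <<'E'
from meas import *
_,d=cap('side','s4');p=pts('side',d);im=cv2.imread('pics/s4.png')
cv2.imwrite('pics/c4.png',cv2.resize(im[150:330,180:340],None,fx=3,fy=3,interpolation=cv2.INTER_CUBIC))
E
```

```text
t 10.1 p [435.1 316.2 199. ] jaw -24.45 F [ 0.6 -0.7 -0.4] op 87.2
shift [546.2  48.  238.2] turn [ -0.18 -22.35  -0.14]
```

View pics/c4.png

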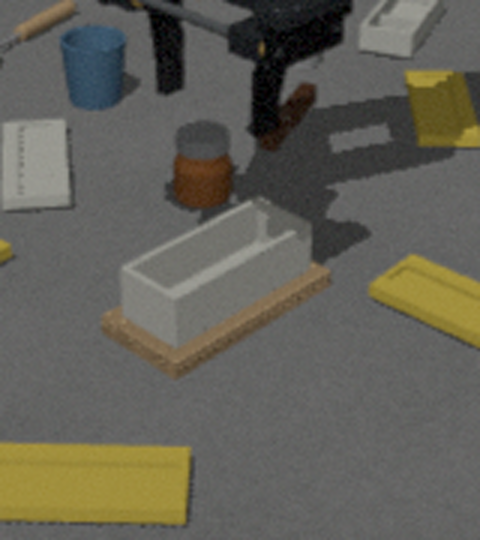

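Emit:
jog_arm(
  motion=[20,0,9,0,0,0,57,0,25,0,-2,0,97,0,42,0,-4,0,137,0,60,0,-6,0,177,0,77,0,-8,0,217,5,95,0,-10,0,257,10,112,0,-12,0,297,15,130,0,-14,0,337,20,147,0,-16,0,377,25,164,0,-18,0,417,30,182,0,-20,0,457,35,199,0,-21,0,497,40,217,0,-22.3,0,526,45,229,0,-22.3,0,546,48,238,0,-22.3,0,546,48,238,0,-22.3,0,546,48,238,0,-22.3,0],
)

```text
time_s: 12.28
position: [0.4243, -0.2782, 0.1487]
tcp_rot: [[-0.037, -0.001, 0.999], [-0.999, 0.002, -0.037], [-0.002, -1.0, -0.002]]
force: [0.4, -0.5, 0.7]
opening: 0.996
```

```bash
python3 go.py 426 -279.5 28 -2.1
python3 - <<'E'
from meas import *
_,d=cap('top','t5');p=pts('top',d);im=cv2.imread('pics/t5.png')
hsv=cv2.cvtColor(im,cv2.COLOR_BGR2HSV);S=hsv[...,1];V=hsv[...,2]
s=rect(p,(S<60)&(V>100),(160,170,240,240),.05,.08,.06);print(fit('top',s,.06))
s=rect(p,(S<60)&(V>100),(160,170,240,240),.054,.08,.06);print(fit('top',s,.06))
cv2.imwrite('pics/c5.png',cv2.resize(im[100:260,150:450],None,fx=2.5,fy=2.5,interpolation=cv2.INTER_CUBIC))
E
```

```text
t 12.275 p [ 424.3 -278.2  148.7] jaw -2.13 F [ 0.4 -0.5  0.7] op 86.6
shift [  1.4 120.7   1.9] turn [ 0.09 -0.03 -0.11]
(array([432.9, 314.4]), 59.7, 151.0, 65.64, 237)
(array([433. , 314.7]), 59.7, 150.4, 65.64, 228)
```

View pics/c5.png

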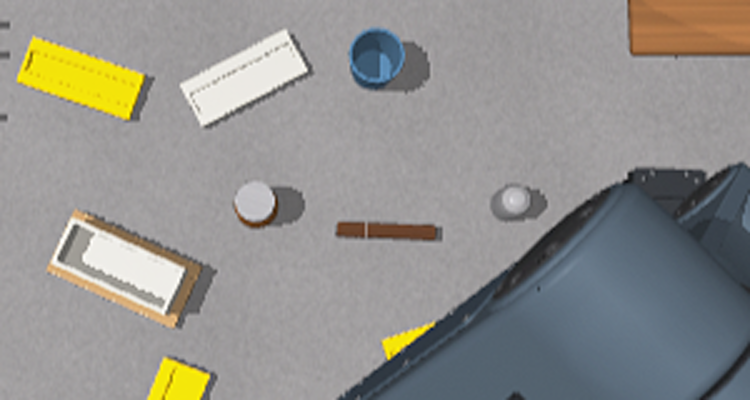

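Emit:
jog_arm(
  motion=[1,20,2,0,0,0,1,50,2,0,0,0,1,80,2,0,0,0,1,105,2,0,0,0,1,117,2,0,0,0,1,121,2,0,0,0,1,121,2,0,0,0],
)

```text
time_s: 13.2
position: [0.4271, -0.2808, 0.0285]
tcp_rot: [[-0.037, 0.0, 0.999], [-0.999, -0.0, -0.037], [0.0, -1.0, 0.0]]
force: [0.4, -0.3, 0.6]
opening: 1.0
```

Emit:
jog_arm(
  motion=[0,0,0,0,0,0,0,0,0,0,0,0,0,0,0,0,0,0,0,0,0,0,0,0,0,0,0,0,0,0,0,0,0,0,0,0],
  gripper=0.3,
)

```text
time_s: 13.95
position: [0.4267, -0.2809, 0.0283]
tcp_rot: [[-0.038, -0.0, 0.999], [-0.999, -0.0, -0.038], [0.0, -1.0, -0.0]]
force: [-1.4, 0.3, 5.4]
opening: 0.689
```

Emit:
jog_arm(
  motion=[0,-10,0,0,0,0,0,-35,0,0,0,0,0,-70,0,0,0,0,0,-105,0,0,0,0,0,-140,0,0,0,0,0,-160,0,0,0,0,0,-170,0,0,0,0,0,-170,0,0,0,0],
)

```text
time_s: 14.95
position: [0.4269, -0.2808, 0.1984]
tcp_rot: [[-0.038, 0.001, 0.999], [-0.999, -0.001, -0.038], [0.001, -1.0, 0.001]]
force: [-0.6, -0.7, -1.6]
opening: 0.69
```

```bash
python3 go.py 434 315.5 198 -24.5;  python3 - <<'E'
from held import *
s=bot.read_state();pos=s['position'][:2]*1000
cap('top','t6');cap('side','s6')
held('t6','top',.204,-2.1,pos); held('s6','side',.204,-2.1,pos)
a=cv2.imread('pics/t6.png');b=cv2.imread('pics/s6.png')
cv2.imwrite('pics/c6.png',np.hstack([cv2.resize(a[120:320,300:500],None,fx=2,fy=2),cv2.resize(b[40:240,210:410],None,fx=2,fy=2)]))
E
```

```text
t 14.95 p [ 426.9 -280.8  198.4] jaw -2.15 F [-0.6 -0.7 -1.6] op 60.0
shift [-596.2    0.   -15.3] turn [-4.000e-02  2.235e+01  2.000e-02]
top 96 long [-0.   1.7 24.6 75.9 76.2] wide [-26.3 -23.   25.3  30.1  30.3]
side 91 long [-75.1 -11.1  75.2  81.7  82. ] wide [-30.5 -30.5  -2.4  26.   27.5]
```

View pics/c6.png

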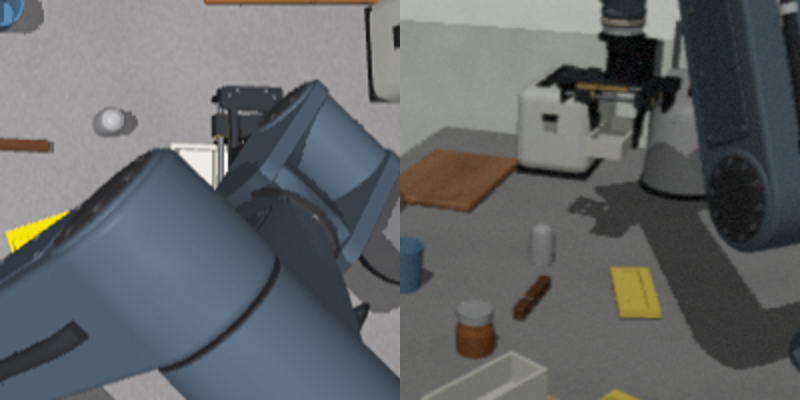

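Emit:
jog_arm(
  motion=[-15,0,0,0,0,0,-45,0,-1,0,2,0,-87,0,-2,0,4,0,-130,0,-3,0,6,0,-173,0,-4,0,8,0,-216,0,-5,0,10,0,-259,0,-6,0,12,0,-302,0,-7,0,14,0,-345,0,-8,0,16,0,-388,0,-10,0,18,0,-431,0,-11,0,20,0,-474,0,-12,0,21.5,0,-515,0,-14,0,22.3,0,-550,0,-15,0,22.3,0,-575,0,-16,0,22.3,0,-588,0,-16,0,22.3,0,-595,0,-16,0,22.3,0,-595,0,-16,0,22.3,0,-595,0,-16,0,22.3,0],
)

```text
time_s: 17.42
position: [0.4331, 0.3135, 0.198]
tcp_rot: [[-0.415, -0.001, 0.91], [-0.91, -0.001, -0.415], [0.001, -1.0, -0.0]]
force: [-0.6, 0.9, -1.8]
opening: 0.684
```

```bash
python3 go.py 433.4 314.1 82.5 -24.5;  python3 - <<'E'
from held import *
s=bot.read_state();pos=s['position'][:2]*1000
cap('top','t7');cap('side','s7')
held('t7','top',.204,-24.5,pos); held('s7','side',.204,-24.5,pos)
a=cv2.imread('pics/t7.png');b=cv2.imread('pics/s7.png')
cv2.imwrite('pics/c7.png',np.hstack([cv2.resize(a[120:320,120:320],None,fx=2,fy=2),cv2.resize(b[120:320,150:350],None,fx=2,fy=2)]))
E
```

```text
t 17.425 p [433.1 313.5 198. ] jaw -24.5 F [-0.6  0.9 -1.8] op 59.5
shift [-7.000e-01  1.155e+02  1.000e-01] turn [ 0.02 -0.    0.04]
top 83 long [-74.1 -73.8 -69.4 -25.3 -13.1] wide [-29.8 -27.8  21.7  29.   29.1]
side 227 long [-71.4   8.1  73.8  78.   78.6] wide [-32.8 -31.5   0.5  28.2  35. ]
```

View pics/c7.png

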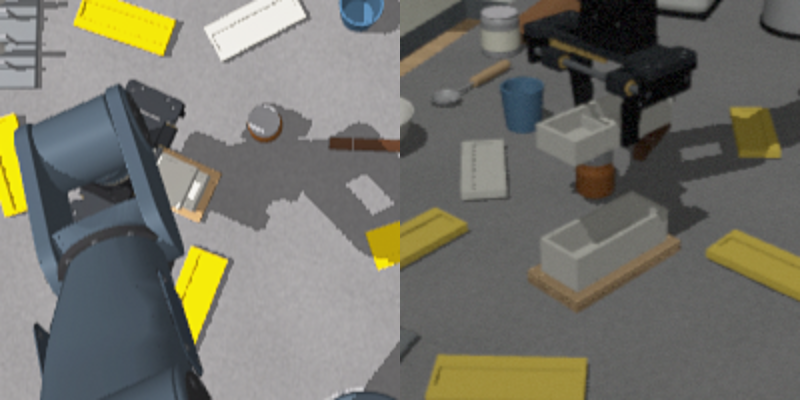

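Emit:
jog_arm(
  motion=[0,20,0,0,0,0,0,50,0,0,0,0,0,80,0,0,0,0,0,98,0,0,0,0,0,103,0,0,0,0,0,106,0,0,0,0,0,109,0,0,0,0,0,112,0,0,0,0,0,114,0,0,0,0,0,116,0,0,0,0,0,116,0,0,0,0],
)

```text
time_s: 18.9
position: [0.4333, 0.3144, 0.0824]
tcp_rot: [[-0.414, 0.0, 0.91], [-0.91, 0.0, -0.414], [-0.0, -1.0, 0.0]]
force: [-0.0, 0.2, 0.7]
opening: 0.685
```

```bash
python3 go.py 433.4 314.1 82.5 -24.5
```

```text
t 18.9 p [433.3 314.4  82.4] jaw -24.45 F [-0.   0.2  0.7] op 59.6
shift [ 0.3 -0.1  0.2] turn [-0.02  0.05 -0.02]
```

Emit:
jog_arm(
  motion=[0,1,0,0,0,0,0,1.5,0,0,0,0,0,1.5,0,0,0,0],
)

```text
time_s: 19.27
position: [0.4333, 0.3145, 0.0823]
tcp_rot: [[-0.414, 0.001, 0.91], [-0.91, 0.0, -0.414], [-0.001, -1.0, 0.001]]
force: [-2.9, -0.5, 12.9]
opening: 0.687
```

Emit:
jog_arm(
  motion=[0,0,0,0,0,0,0,0,0,0,0,0,0,0,0,0,0,0,0,-5,0,0,0,0,0,-30,0,0,0,0,0,-70,0,0,0,0,0,-100,0,0,0,0,0,-117,0,0,0,0,0,-117,0,0,0,0],
  gripper=1,
)

```text
time_s: 20.4
position: [0.434, 0.3148, 0.199]
tcp_rot: [[-0.414, 0.003, 0.91], [-0.91, 0.001, -0.414], [-0.003, -1.0, 0.002]]
force: [-0.3, 0.4, 0.6]
opening: 1.0
```

```bash
python3 go.py 674.5 168.5 150 27.9
python3 - <<'E'
from meas import *
_,d=cap('side','s8');im=cv2.imread('pics/s8.png')
cv2.imwrite('pics/c8.png',cv2.resize(im[150:330,180:340],None,fx=3,fy=3,interpolation=cv2.INTER_CUBIC))
E
```

```text
t 20.4 p [434.  314.8 199. ] jaw -24.45 F [-0.3  0.4  0.6] op 87.0
shift [ 33.7  49.6 279.3] turn [ -0.2  -52.35  -0.08]
```

View pics/c8.png

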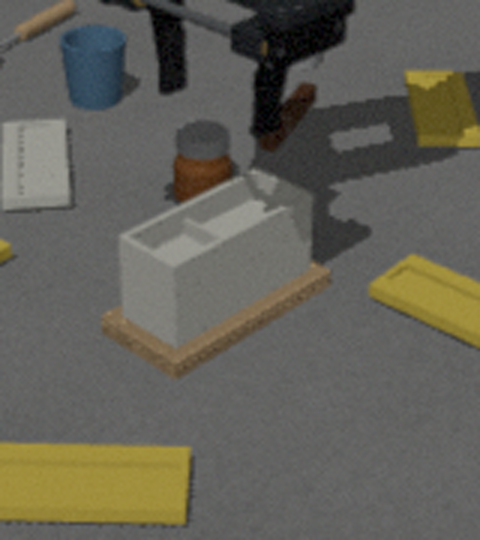

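Emit:
jog_arm(
  motion=[2,0,15,0,-3,0,5,0,40,0,-9,0,9,5,75,0,-16,0,13,10,110,0,-23,0,18,18,148,0,-30,0,22,26,186,0,-37,0,27,34,222,0,-44,0,31,42,255,0,-50,0,33,48,273,0,-52.3,0,34,50,279,0,-52.3,0,34,50,279,0,-52.3,0,34,50,279,0,-52.3,0],
)

```text
time_s: 21.95
position: [0.6721, 0.1686, 0.1474]
tcp_rot: [[0.467, -0.001, 0.884], [-0.884, 0.0, 0.467], [-0.001, -1.0, -0.001]]
force: [0.2, -0.2, 0.5]
opening: 1.0
```

```bash
python3 go.py 674.5 168.5 25 27.9
python3 - <<'E'
from meas import *
_,d=cap('side','s9');im=cv2.imread('pics/s9.png')
cv2.imwrite('pics/c9.png',cv2.resize(im[100:280,130:290],None,fx=3,fy=3,interpolation=cv2.INTER_CUBIC))
_,d=cap('top','t9');p=pts('top',d);im=cv2.imread('pics/t9.png')
hsv=cv2.cvtColor(im,cv2.COLOR_BGR2HSV);S=hsv[...,1];V=hsv[...,2]
s=rect(p,(S<60)&(V>100),(160,170,240,240),.08,.11,.088);print(fit('top',s,.088))
E
```

```text
t 21.95 p [672.1 168.6 147.4] jaw 27.87 F [ 0.2 -0.2  0.5] op 87.0
shift [  1.2 122.4   2.2] turn [ 0.06 -0.03 -0.04]Traceback (most recent call last):
  File "<stdin>", line 6, in <module>
  File "meas.py", line 9, in rect
    k=1+np.argmax(st[1:,4]); s=l==k
        ~~~~~~~~~^^^^^^^^^^
    return _wrapfunc(a, 'argmax', axis=axis, out=out, **kwds)
    return bound(*args, **kwds)
ValueError: attempt to get argmax of an empty sequence
```

View pics/c9.png

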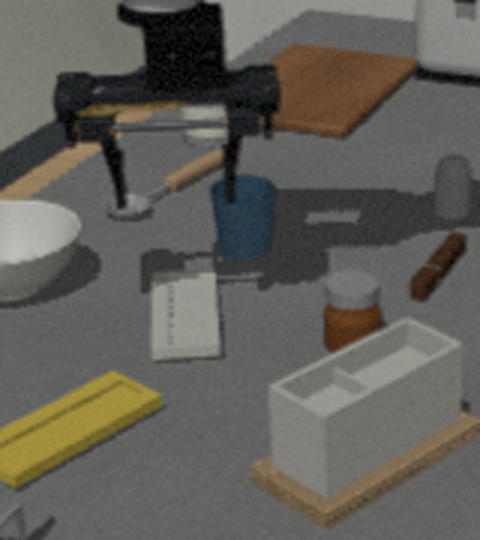

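Run:
```python
from meas import *
p=pts('top',np.load('pics/top0.npy'))
q=p[38:92,222:276].reshape(-1,3);q=q[q[:,2]>.025];print(np.percentile(q,[1,50,99],axis=0))
t=q[q[:,2]>.045];print(len(t),t.min(0),t.max(0))
```

```text
[[0.7977997  0.08873789 0.0253868 ]
 [0.90100037 0.16587588 0.04425182]
 [0.94065894 0.23293811 0.06458943]]
433 [0.7946254  0.08858664 0.04512692] [0.94278123 0.23402269 0.06675803]
```

Emit:
jog_arm(
  motion=[1,20,2,0,0,0,1,50,2,0,0,0,1,80,2,0,0,0,1,103,2,0,0,0,1,114,2,0,0,0,1,119,2,0,0,0,1,121,2,0,0,0,1,121,2,0,0,0],
)

```text
time_s: 23.05
position: [0.676, 0.168, 0.0274]
tcp_rot: [[0.467, 0.002, 0.884], [-0.884, 0.0, 0.467], [0.001, -1.0, 0.002]]
force: [-0.4, -0.8, -0.1]
opening: 1.003
```

```bash
python3 go.py 674.5 168.5 25 27.9
```

```text
t 23.05 p [676.  168.   27.4] jaw 27.85 F [-0.4 -0.8 -0.1] op 87.3
shift [-1.1  2.4 -1.1] turn [-0.09 -0.05  0.03]
```

Emit:
jog_arm(
  motion=[0,1.5,0,0,0,0,0,1.5,0,0,0,0],
)

```text
time_s: 23.3
position: [0.6755, 0.168, 0.0254]
tcp_rot: [[0.467, 0.001, 0.884], [-0.884, 0.0, 0.467], [0.0, -1.0, 0.001]]
force: [0.5, -0.1, 0.3]
opening: 0.999
```

Emit:
jog_arm(
  motion=[0,0,0,0,0,0,0,0,0,0,0,0,0,0,0,0,0,0,0,0,0,0,0,0,0,0,0,0,0,0,0,0,0,0,0,0],
  gripper=0.3,
)

```text
time_s: 24.05
position: [0.675, 0.1679, 0.025]
tcp_rot: [[0.467, -0.001, 0.884], [-0.884, -0.0, 0.467], [-0.0, -1.0, -0.001]]
force: [-1.9, -0.4, -0.0]
opening: 0.689
```

Emit:
jog_arm(
  motion=[0,-10,0,0,0,0,0,-35,0,0,0,0,0,-70,0,0,0,0,0,-105,0,0,0,0,0,-140,0,0,0,0,0,-160,0,0,0,0,0,-170,0,0,0,0,0,-170,0,0,0,0],
)

```text
time_s: 25.05
position: [0.6757, 0.1681, 0.1958]
tcp_rot: [[0.467, 0.002, 0.884], [-0.884, 0.0, 0.467], [0.001, -1.0, 0.002]]
force: [-0.1, 0.1, -1.7]
opening: 0.682
```

```bash
python3 go.py 434 315 196 -24.5;  python3 - <<'E'
from held import *
s=bot.read_state();pos=s['position'][:2]*1000
cap('top','t10');cap('side','s10')
held('t10','top',.187,27.9,pos); held('s10','side',.187,27.9,pos)
a=cv2.imread('pics/t10.png');b=cv2.imread('pics/s10.png')
cv2.imwrite('pics/c10.png',np.hstack([cv2.resize(a[50:250,150:350],None,fx=2,fy=2),cv2.resize(b[80:280,100:300],None,fx=2,fy=2)]))
E
```

```text
t 25.05 p [675.7 168.1 195.8] jaw 27.85 F [-0.1  0.1 -1.7] op 59.3
shift [-242.8   -0.6 -145. ] turn [-1.000e-01  5.235e+01 -1.000e-02]
top 46 long [-74.  -73.8 -68.5 -44.1  30.1] wide [-30.9 -30.5 -20.   29.2  30. ]
side 377 long [-62.7 -53.1  44.5  79.6  82.6] wide [-30.6 -29.4  -0.4  27.1  28.9]
```

View pics/c10.png

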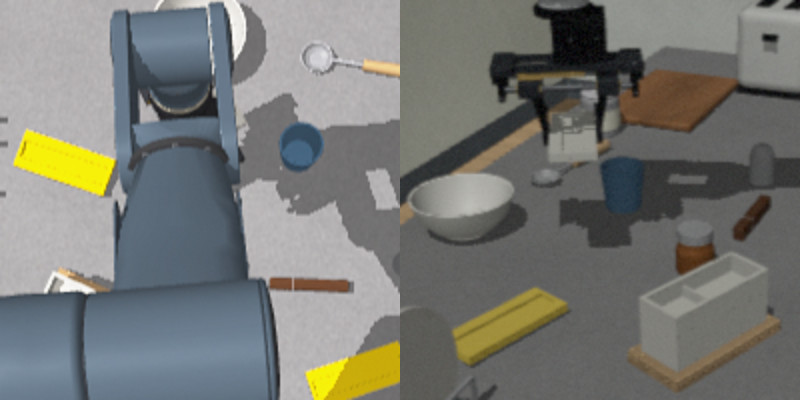

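Emit:
jog_arm(
  motion=[-12,0,-7,0,2,0,-35,0,-21,0,7,0,-65,0,-39,0,14,0,-97,0,-58,0,21,0,-130,0,-78,0,28,0,-163,0,-98,0,35,0,-195,0,-117,0,42,0,-220,0,-132,0,48,0,-236,0,-142,0,52.3,0,-242.5,0,-145.5,0,52.3,0,-242.5,0,-145.5,0,52.3,0,-242.5,0,-145.5,0,52.3,0],
)

```text
time_s: 26.65
position: [0.4343, 0.3141, 0.1949]
tcp_rot: [[-0.414, 0.001, 0.91], [-0.91, -0.0, -0.414], [-0.0, -1.0, 0.001]]
force: [0.3, -0.5, -1.1]
opening: 0.687
```

```bash
python3 go.py 433.7 314.3 107.5 -24.5;  python3 - <<'E'
from held import *
s=bot.read_state();pos=s['position'][:2]*1000
cap('top','t11');cap('side','s11')
held('t11','top',.187,-24.5,pos); held('s11','side',.187,-24.5,pos)
held('s11','side',.180,-24.5,pos,.02,.013)
a=cv2.imread('pics/t11.png');b=cv2.imread('pics/s11.png')
cv2.imwrite('pics/c11.png',np.hstack([cv2.resize(a[120:320,120:320],None,fx=2,fy=2),cv2.resize(b[120:320,150:350],None,fx=2,fy=2)]))
E
```

```text
t 26.65 p [434.3 314.1 194.9] jaw -24.46 F [ 0.3 -0.5 -1.1] op 59.8
shift [ 0.1 87.4 -0.7] turn [-0.03  0.04 -0.01]
top 337 long [-75.2 -74.7 -54.8 -22.1  -9.5] wide [-27.9 -25.3   7.8  28.4  29.3]
side 525 long [-23.1 -15.9  43.2  76.8  78.1] wide [-31.7 -30.7   3.3  28.3  34.9]
side 525 long [-23.1 -15.9  43.2  76.8  78.1] wide [-31.7 -30.7   3.3  28.3  34.9]
```

View pics/c11.png

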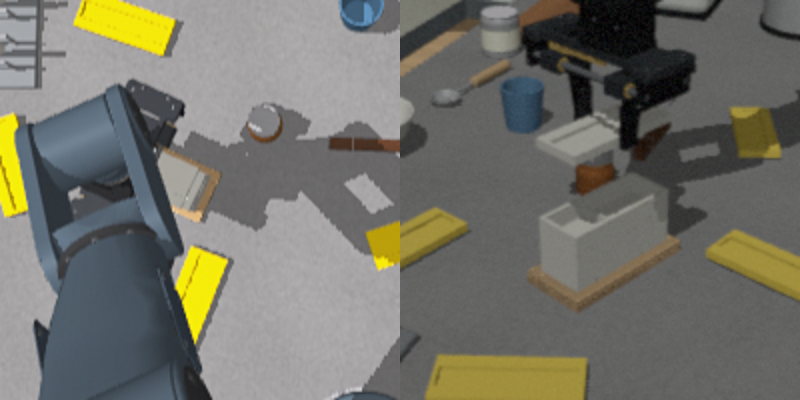

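Emit:
jog_arm(
  motion=[0,20,0,0,0,0,0,45,0,0,0,0,0,65,0,0,0,0,0,73,0,0,0,0,0,77,0,0,0,0,0,80,0,0,0,0,0,83,0,0,0,0,0,85.5,0,0,0,0,0,87.5,0,0,0,0,0,87.5,0,0,0,0],
)

```text
time_s: 28.0
position: [0.4336, 0.3147, 0.108]
tcp_rot: [[-0.414, 0.001, 0.91], [-0.91, 0.001, -0.414], [-0.001, -1.0, 0.0]]
force: [-0.7, 1.0, 2.8]
opening: 0.689
```

```bash
python3 go.py 433.7 314.3 107.2 -24.5
```

```text
t 28.0 p [433.6 314.7 108. ] jaw -24.45 F [-0.7  1.   2.8] op 59.9
shift [0.3 0.8 0.2] turn [-0.03  0.05 -0.05]
```

Emit:
jog_arm(
  motion=[0,1,0,0,0,0,0,1.5,0,0,0,0,0,1.5,0,0,0,0],
)

```text
time_s: 28.38
position: [0.4336, 0.3147, 0.1071]
tcp_rot: [[-0.414, 0.001, 0.91], [-0.91, 0.001, -0.414], [-0.001, -1.0, 0.001]]
force: [-1.5, 0.1, 8.5]
opening: 0.68
```

Emit:
jog_arm(
  motion=[0,0,0,0,0,0,0,0,0,0,0,0,0,0,0,0,0,0,0,-5,0,0,0,0,0,-30,0,0,0,0,0,-65,0,0,0,0,0,-85,0,0,0,0,0,-95,0,0,0,0,0,-95,0,0,0,0],
  gripper=1,
)

```text
time_s: 29.5
position: [0.4336, 0.3145, 0.2015]
tcp_rot: [[-0.414, 0.001, 0.91], [-0.91, 0.0, -0.414], [-0.001, -1.0, 0.001]]
force: [0.1, -0.2, -0.4]
opening: 1.005
```

```bash
python3 go.py 480 -8 150 -2.4
python3 - <<'E'
from meas import *
_,d=cap('side','s12');im=cv2.imread('pics/s12.png')
cv2.imwrite('pics/c12.png',cv2.resize(im[150:330,180:340],None,fx=3,fy=3,interpolation=cv2.INTER_CUBIC))
E
```

```text
t 29.5 p [433.6 314.5 201.5] jaw -24.45 F [ 0.1 -0.2 -0.4] op 87.5
shift [274.4  51.4 175.7] turn [ -0.05 -22.05  -0.04]
```

View pics/c12.png

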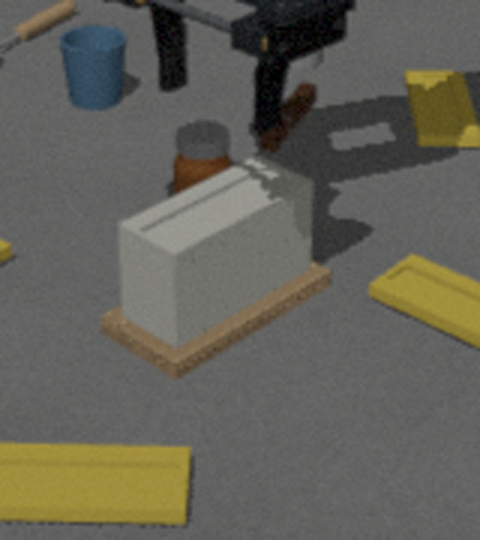

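Emit:
jog_arm(
  motion=[12,0,8,0,-2,0,37,0,24,0,-5,0,70,0,45,0,-8,0,105,8,67,0,-11,0,140,18,90,0,-14,0,175,28,112,0,-17,0,210,38,134,0,-20,0,242,45,155,0,-22,0,264,50,169,0,-22,0,274.5,51,176,0,-22,0,274.5,51,176,0,-22,0,274.5,51,176,0,-22,0],
)

```text
time_s: 31.05
position: [0.4795, -0.0074, 0.15]
tcp_rot: [[-0.042, -0.001, 0.999], [-0.999, 0.001, -0.042], [-0.0, -1.0, -0.001]]
force: [-0.4, 0.7, -0.0]
opening: 0.998
```

```bash
python3 go.py 480 -8 30 -2.4
python3 - <<'E'
from meas import *
_,d=cap('top','t13');p=pts('top',d);im=cv2.imread('pics/t13.png')
hsv=cv2.cvtColor(im,cv2.COLOR_BGR2HSV);S=hsv[...,1];V=hsv[...,2]
s=rect(p,(S<60)&(V>100),(160,165,240,240),.085,.13,.099);print(fit('top',s,.099))
cv2.imwrite('pics/c13.png',cv2.resize(im[100:260,150:450],None,fx=2.5,fy=2.5,interpolation=cv2.INTER_CUBIC))
E
```

```text
t 31.05 p [479.5  -7.4 150. ] jaw -2.41 F [-0.4  0.7 -0. ] op 86.9
shift [  0.6 120.    0.6] turn [ 0.05 -0.01 -0.03]
(array([432.9, 314.5]), 59.7, 151.3, 65.64, 901)
```

View pics/c13.png

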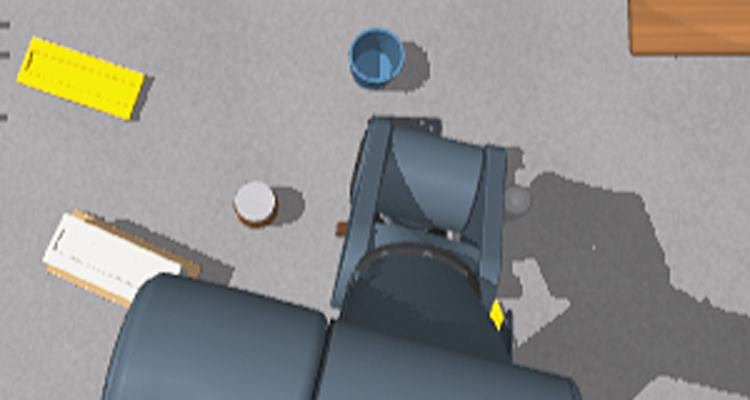

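Emit:
jog_arm(
  motion=[0.5,20,0.5,0,0,0,0.5,50,0.5,0,0,0,0.5,80,0.5,0,0,0,0.5,105,0.5,0,0,0,0.5,116,0.5,0,0,0,0.5,120,0.5,0,0,0,0.5,120,0.5,0,0,0],
)

```text
time_s: 31.98
position: [0.4808, -0.0087, 0.0305]
tcp_rot: [[-0.042, 0.001, 0.999], [-0.999, -0.0, -0.042], [0.0, -1.0, 0.001]]
force: [0.4, -0.4, 0.7]
opening: 1.0
```

Emit:
jog_arm(
  motion=[0,0,0,0,0,0,0,0,0,0,0,0,0,0,0,0,0,0,0,0,0,0,0,0,0,0,0,0,0,0,0,0,0,0,0,0,0,0,0,0,0,0,0,0,0,0,0,0],
  gripper=0,
)

```text
time_s: 32.98
position: [0.4804, -0.0088, 0.03]
tcp_rot: [[-0.043, -0.0, 0.999], [-0.999, 0.0, -0.043], [-0.0, -1.0, -0.0]]
force: [0.3, -0.2, -0.7]
opening: 0.204
```

Emit:
jog_arm(
  motion=[0,-10,0,0,0,0,0,-35,0,0,0,0,0,-70,0,0,0,0,0,-105,0,0,0,0,0,-140,0,0,0,0,0,-165,0,0,0,0,0,-180,0,0,0,0,0,-180,0,0,0,0],
)

```text
time_s: 33.98
position: [0.481, -0.0089, 0.2116]
tcp_rot: [[-0.043, 0.003, 0.999], [-0.999, -0.001, -0.043], [0.001, -1.0, 0.003]]
force: [1.2, 0.3, -1.0]
opening: 0.201
```

```bash
python3 go.py 434 315.5 210 -24.5;  python3 - <<'E'
from h import *
s=bot.read_state();pos=s['position'][:2]*1000
for v,f in(('top','t14'),('side','s14')):
    im,d=cap(v,f);p=pts(v,d);hsv=cv2.cvtColor(im,cv2.COLOR_RGB2HSV).astype(int)
    m=(hsv[...,0]<22)&(hsv[...,1]>70)&(p[...,2]>.165)&(p[...,2]<.22)
    J=np.radians(-2.4);L=np.array([-np.sin(J),np.cos(J)]);W=np.array([np.cos(J),np.sin(J)])
    q=p[...,:2]*1000-pos;a=q@L;b=q@W;m&=(abs(a)<100)&(abs(b)<30)
    print(v,m.sum(), np.percentile(a[m],[0,2,50,98,100]).round(1) if m.any() else '', np.percentile(p[m][:,2],[2,98]) if m.any() else '')
b=cv2.imread('pics/s14.png')
cv2.imwrite('pics/c14.png',cv2.resize(b[60:260,190:390],None,fx=3,fy=3))
E
```

```text
t 33.975 p [481.   -8.9 211.6] jaw -2.45 F [ 1.2  0.3 -1. ] op 17.5
shift [-322.1    1.2  -60.8] turn [-0.21 22.05  0.  ]
top 21 [50.6 50.6 55.6 58.7 58.7] [0.20034132 0.20759628]
side 132 [-54.6 -45.8  39.9  64.1  66. ] [0.18489675 0.2119078 ]
```

View pics/c14.png

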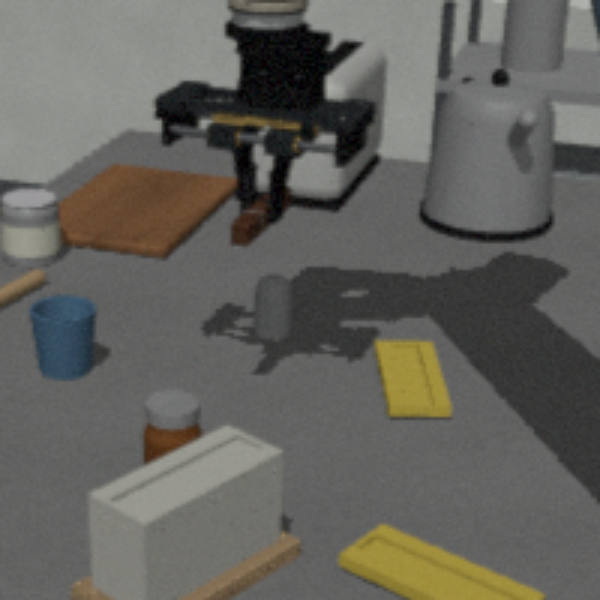

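Emit:
jog_arm(
  motion=[-15,0,-3,0,2,0,-42,0,-8,0,4,0,-80,0,-15,0,7,0,-120,0,-23,0,10,0,-160,0,-30,0,13,0,-200,0,-38,0,16,0,-240,0,-45,0,19,0,-278,0,-52,0,21,0,-305,0,-58,0,22,0,-321,0,-60.5,0,22,0,-321.5,0,-60.5,0,22,0,-321.5,0,-60.5,0,22,0],
)

```text
time_s: 35.58
position: [0.4338, 0.3141, 0.2097]
tcp_rot: [[-0.414, -0.001, 0.91], [-0.91, -0.001, -0.414], [0.001, -1.0, -0.0]]
force: [0.1, 0.2, -1.1]
opening: 0.207
```

```bash
python3 go.py 434 315 124 -24.5
python3 - <<'E'
from h import *
cap('side','s15');cap('top','t15')
b=cv2.imread('pics/s15.png');a=cv2.imread('pics/t15.png')
cv2.imwrite('pics/c15.png',np.hstack([cv2.resize(a[120:320,120:320],None,fx=2,fy=2),cv2.resize(b[120:320,150:350],None,fx=2,fy=2)]))
E
```

```text
t 35.575 p [433.8 314.1 209.7] jaw -24.47 F [ 0.1  0.2 -1.1] op 18.0
shift [-1.1 85.7 -0.1] turn [0.02 0.03 0.07]
```

View pics/c15.png

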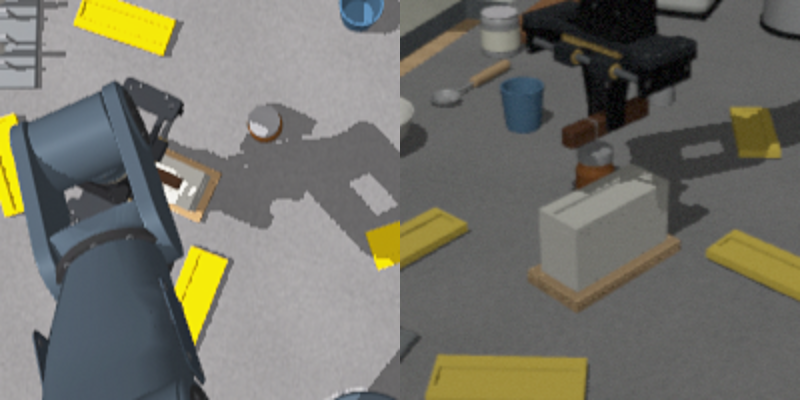

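Emit:
jog_arm(
  motion=[-1,20,0,0,0,0,-1,45,0,0,0,0,-1,65,0,0,0,0,-1,74,0,0,0,0,-1,78,0,0,0,0,-1,81,0,0,0,0,-1,83.5,0,0,0,0,-1,85.5,0,0,0,0,-1,86,0,0,0,0,-1,86,0,0,0,0],
)

```text
time_s: 36.92
position: [0.4342, 0.3159, 0.1241]
tcp_rot: [[-0.414, 0.0, 0.91], [-0.91, 0.0, -0.414], [-0.0, -1.0, 0.0]]
force: [-0.6, -0.1, -0.7]
opening: 0.203
```

```bash
python3 go.py 434 315 124 -24.5
python3 - <<'E'
from h import *
cap('side','s16')
b=cv2.imread('pics/s16.png')
cv2.imwrite('pics/c16.png',cv2.resize(b[150:300,190:340],None,fx=4,fy=4))
E
```

```text
t 36.925 p [434.2 315.9 124.1] jaw -24.45 F [-0.6 -0.1 -0.7] op 17.7
shift [0.9 0.1 0.2] turn [-0.    0.05 -0.01]
```

View pics/c16.png

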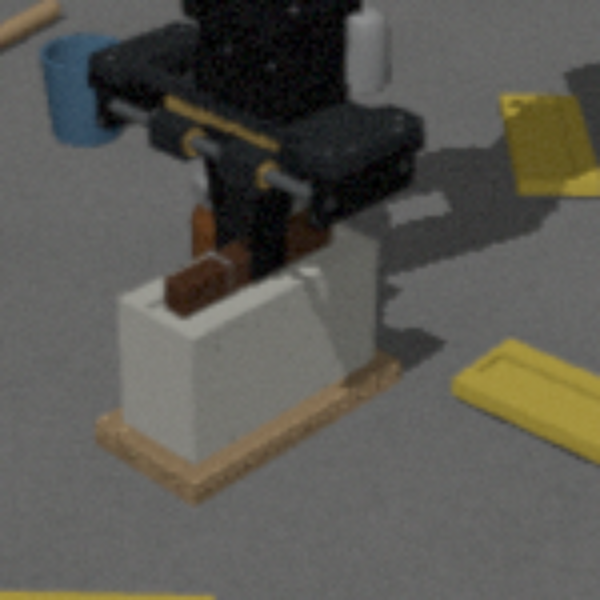

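Emit:
jog_arm(
  motion=[0,0.5,0,0,0,0,0,1,0,0,0,0,0,1,0,0,0,0],
)

```text
time_s: 37.35
position: [0.4343, 0.3159, 0.124]
tcp_rot: [[-0.414, 0.001, 0.91], [-0.91, 0.0, -0.414], [-0.0, -1.0, 0.0]]
force: [-1.5, -0.9, 6.9]
opening: 0.203
```

Emit:
jog_arm(
  motion=[0,0,0,0,0,0,0,0,0,0,0,0,0,0,0,0,0,0,0,-4,0,0,0,0,0,-20,0,0,0,0,0,-50,0,0,0,0,0,-85,0,0,0,0,0,-110,0,0,0,0],
  gripper=0.6,
)

```text
time_s: 38.35
position: [0.4347, 0.3162, 0.2358]
tcp_rot: [[-0.414, 0.003, 0.91], [-0.91, 0.001, -0.414], [-0.002, -1.0, 0.002]]
force: [-0.0, 0.6, 0.6]
opening: 0.598
```

Emit:
jog_arm(
  motion=[15,0,6,0,0,0,45,0,18,0,0,0,85,0,34,0,0,0,125,0,50,0,0,0,165,0,66,0,0,0,205,0,82,0,0,0,245,0,98,0,0,0,285,0,114,0,0,0,325,0,130,0,0,0,365,0,146,0,0,0,405,0,162,0,0,0,430,0,172,0,0,0,445,0,178,0,0,0,445,0,178,0,0,0],
)

```text
time_s: 40.1
position: [0.4114, -0.1634, 0.2327]
tcp_rot: [[-0.416, -0.001, 0.909], [-0.909, 0.001, -0.416], [-0.0, -1.0, -0.001]]
force: [-0.4, 0.2, 0.1]
opening: 0.602
```

Run:
```python
from meas import *
cap('side','s17');cap('top','t17')
d=np.load('pics/t17.npy');p=pts('top',d);im=cv2.imread('pics/t17.png')
hsv=cv2.cvtColor(im,cv2.COLOR_BGR2HSV);H,S,V=[hsv[...,i] for i in range(3)]
s=rect(p,p[...,2]>0,(160,165,240,240),.085,.14,.099);print(fit('top',s,.099))
wood=cv2.morphologyEx(((S>60)&(V<150)).astype(np.uint8),cv2.MORPH_CLOSE,np.ones((5,5)))>0
s=rect(p,wood,(160,165,240,240),.095,.14,.116);print('case',fit('top',s,.116),np.median(p[s][:,2]))
for n,(c0,r0,c1,r1),h in [('jar',(240,168,268,195),.065),('shaker',(345,170,370,192),.067),('cup',(285,108,316,138),.07)]:
    z=p[r0:r1,c0:c1]; k=(z[...,2]>h-.01)&(z[...,2]<.09); print(n,z[k].mean(0))
b=cv2.imread('pics/s17.png')
cv2.imwrite('pics/c17.png',np.hstack([cv2.resize(b[150:300,190:340],(500,500)),cv2.resize(im[160:250,150:240],(500,500))])[:, :1000])
cv2.imwrite('pics/c17.png',cv2.resize(cv2.imread('pics/c17.png'),(800,400)))
```

```text
(array([432.7, 314.4]), 60.0, 151.7, 65.64, 1082)
case (array([434.1, 314.1]), 15.3, 121.0, 65.55, 228) 0.11583681978487703
jar [0.50907392 0.15103777 0.06510422]
shaker [ 0.51129643 -0.15954521  0.06367056]
cup [0.68794289 0.00292917 0.0688534 ]
```

View pics/c17.png

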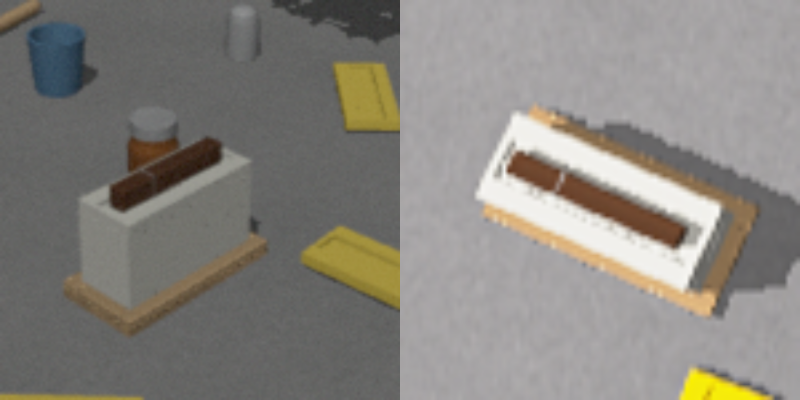

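View pics/t17.png

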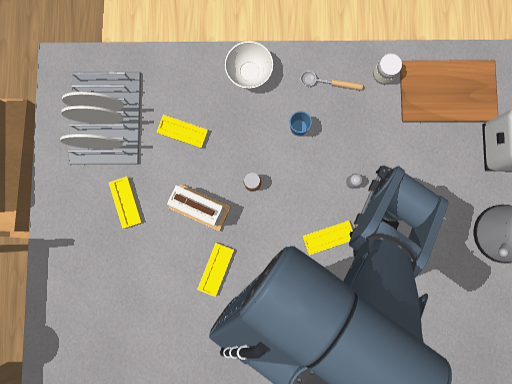

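All is seated: the case top reads 116 mm (expected 116), and the bystanders haven't moved. Handing in.

```bash
python3 -c "
from rig import bot
print(bot.hand_in())"
```

```text
the job is handed in; nothing more can be done
None
```

The lunch box is assembled on its stand and handed in after about 40 s of the 109 s allowed. I placed the deep tier, the shallow divided tier, the white lid and then the cutlery case, in that order.

**Seating:** I pressed each piece down lightly, and the highest wrist force I read was about 16 N. The last pictures show the stack flush and in line. The case lies in the lid's groove, with its top at 116 mm as expected and its angle matching the lid's to 0.1°.

**Bystanders:** The jar, shaker and cup read within 1 mm of where they started. None of the yellow look-alikes was touched.

**Disagreements:** The top camera put the stack's centre about 1 mm off the arm's own readings, which is within the calibration error. The side view's first pose estimates were up to 12 mm off along the length. I put that down to visible side walls in that view and used the top view for positions instead. One check for the shallow tier's outline from the top camera failed because the arm blocked the view, so I checked that tier from the side picture only.

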